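# Set the two pointers of the tasting stand to today's pairing

### The job

Set today's pairing on the pointer stand: with a fingertip, push the long pointer round until it points squarely at the middle of the pyramid-shaped cheese, and push the short pointer round until it points squarely at the middle of the jam jar near the stand. Only push the pointers, do not lift them off their spindle, and leave the cheeses and the jar standing where they are.

Things in the scene. Friction and masses are not known exactly. Their poses are not given: they have to be found in the camera images.
- spindle_top (a point): Top end of the 10 mm steel spindle, on the axis of the pointer stand, 74 mm above the work surface. The stand is fixed: a round marble foot 140 mm in diameter and 16 mm high with two wooden pointers one above the other, the long one below, each with a hub 30 mm in diameter. The pointers pass freely over one another. A wire slicer's raised bow, 155 mm high, stands beyond the stand to the left: turn by the robot's side or the right.
- long_pointer (a joint): Angle of the long pointer about the vertical spindle, rad: 0 points straight away from the robot (+x), grows counter-clockwise seen from above (pi/2 points to +y, pi towards the robot). It turns freely either way; the stops at -7 and 7 are never needed. Starts between 3.35 and 4.6.
- short_pointer (a joint): Angle of the short pointer about the vertical spindle, rad: 0 points straight away from the robot (+x), grows counter-clockwise seen from above (pi/2 points to +y, pi towards the robot). It turns freely either way; the stops at -7 and 7 are never needed. Starts between 3.35 and 4.6.
- long_pointer_peg (a point): Upright finger peg (9 mm thick, 13 mm at its knob) on the long wooden pointer, 90 mm from the spindle axis, z = 34 to 66 mm above the surface; this point is on its axis at z = 50. The pointer's arm, 12 mm wide, fills z = 26 to 34. The pointer sits on the spindle and a pull of about 5 N lifts it, which must not happen. The peg yields sideways to about 1 N and stays where it is left.
- short_pointer_peg (a point): Upright finger peg (9 mm thick, 13 mm at its knob) on the short wooden pointer, 50 mm from the spindle axis, z = 54 to 86 mm above the surface; this point is on its axis at z = 70. The pointer's arm, 12 mm wide, fills z = 46 to 54. The pointer sits on the spindle and a pull of about 5 N lifts it, which must not happen. The peg yields sideways to about 1 N and stays where it is left.
- long_pointer_tip (a point): Very tip of the long pointer's arrow head, 120 mm from the spindle axis, 30 mm above the surface. Its x axis is the direction in which the pointer points, z is up.
- short_pointer_tip (a point): Very tip of the short pointer's arrow head, 70 mm from the spindle axis, 50 mm above the surface. Its x axis is the direction in which the pointer points, z is up.
- pyramid_mid (a point): Middle (half-way up) of the pale pyramid-shaped cheese with a pointed top, 76 x 78 mm at the foot and 80 mm tall, standing loose on the surface near the stand. The long pointer has to aim at it.
- jar_mid (a point): Middle (half-way up) of the jam jar with a pale lid that stands near the stand, 75 mm in diameter, 112 mm tall, loose. The short pointer has to aim at it. (Two more jars at the back left of the case, more than 0.3 m from the stand, do not matter.)
- drum_mid (a point): Middle of the upright drum-shaped (cylindrical) cheese near the stand, 63 mm in diameter, 72 mm tall, loose. A bystander: leave it alone.
- brick_mid (a point): Middle of the grey brick cheese with sloping sides, 57 x 63 x 54 mm tall, loose, left of the stand. A bystander: leave it alone.
Things that resemble listed ones, but are neither listed nor needed, are in the scene too. Leave any pink look-alike of the part that bears jar_mid alone.

How it is judged:
By the outcome, as a careful person would: the job done as asked, in the order asked, and still so for the second after the job is handed in, with the robot touching nothing.
It also fails if it takes over 72 s, if anything falls off the work surface, if the arm or the gripper's body presses on something with over 40 N, if the wrist force passes 120 N, or if a joint passes its speed limit or range.

### The arm

A 6-joint arm with a two-finger parallel gripper is mounted at the origin on a cart in front of the work surface, level with it; the furniture and walls round the work are solid. World frame = base frame: x ahead of the robot, y to its left, z up, the work surface at z = 0. Lengths are in mm, angles in rad, forces in N, time in s.
With the tool pointing down it reaches from about 325 to 925 mm from the base axis. Payload 3.1 kg.
Tool frame: the origin (TCP) lies on the centre line of the jaws, within the pads' length; the fingertips stand 11 mm ahead of it and the grasp point (between the pads) lies 8 mm behind it; z points along the fingers, y is the line along which they close (so a half turn about z gives the same grasp; the last joint's range is limited). The gripper opens to 85 mm and grips with 20 to 120 N. Pads are 22 mm wide; open, the fingers measure 114 mm over their backs; the gripper's body (76 mm by 85 mm) begins 54 mm behind the grasp point. The pads swing forward as they close: fully open they stand 13 mm farther back than shut.
Start: joints at [1.206, 0.217, 1.613, -0, 1.311, -0.112], TCP at [156.303, 605.152, 242.3] pointing down, gripper open.
Joint ranges: [-2.75, 2.75], [-0.78, 2.1], [0.31, 2.55], [-1.13, 4.27], [0.13, 2.63], [-2.58, 2.58]. Speed limits (rad/s): [2.79, 2.79, 3.14, 3.14, 3.14, 3.14].

### API

Orientations are given as [roll, pitch, yaw] about the fixed x, y, z axes, in that order (R = Rz(yaw) Ry(pitch) Rx(roll)).
In Python, from bench import telemetry, imaging, env gives the robot as it stands.
- The arm moves only by the tool drive_tool, never from a script. Its argument "moves" is one flat list of numbers, 5 for each row, row after row: the shift along the tool's x, y, z in cm, then the turn about the tool's z in rad, then the finger opening in cm, from 0 to 8.54. In form: [dx, dy, dz, roll, jaw, dx, dy, dz, roll, jaw, ...]. A call has 1 to 20 rows; each row is the pose to reach, as a shift and turn from the pose commanded when the call began, along the tool's axes at that moment; what a row does not reach only later rows make up. A row lasts 1/8 s, in which the tool goes at most 62.5 mm and 10.7 degrees, less where a joint would pass 70% of its speed; a pose out of reach is approached as far as the arm can. A call with a gripper value outside its range is refused whole. The fingers move at their own pace and stop on an object; "squeeze" is the grip in N (left out, the last holds). Time passes only in rows, so rows that repeat a pose let the fingers close. It gives the time, the measured TCP pose, the force, the opening and the grip force at its end, in the units of the state.
- telemetry.read_state(): the state, without advancing time (a new reading comes with each control period).
- imaging.get_image(name): name is "scene" or "side" or "wrist"; returns the picture (480x640x3 uint8, red, green, blue); there is no depth.
- imaging.camera_model(name): a dict with "intrinsics" (3x3 intrinsics, pixels), "R" (3x3) and "t" (3): a world point X has camera coordinates R X + t; the wrist camera has in their place "T_tool_cam" (4x4, takes a point from camera to tool coordinates, whose origin is the TCP and whose axes are the flange's). Camera axes: x right, y down, z forward; pixel columns grow to the right and rows downward; lengths in mm; the calibration is good to about 2 mm. A picture is of the moment at which its call begins: read the wrist's pose just before it. camera_model takes no time and is no camera call.
- env.sign_off(): hands the job in; it is judged then, once.
The state is a dict: "time": time; "joint_pos": joint angles; "qd": joint speeds; "tau": joint torques, N m; "ee_pos": TCP position; "orientation": TCP orientation; "contact_force": force on the tool from outside, world axes, zero at the start; "wrist_torque": the same for the moment, N m; "finger_gap": finger opening in mm; "gripper_force": force on a finger pad.
Only numpy, scipy, OpenCV 4.12 (cv2) and the standard library are available. Lean on these libraries where they do the work, as an engineer would, in place of code of your own. Each camera call takes 0.05 s, during which the arm holds its last target. There are 200 camera calls.

## Working session

There is one attempt and no reset: what is moved stays moved. The work goes in short steps, Python scripts to look and compute and a tool call to move; the robot and the scene stay as the last step left them, time stands still between calls to the robot, and variables do not carry over. Pictures are saved under pics/ and viewed, at most 10 in all, crops included, and the job is handed in when it is done.

Besides the shell and the picture viewer there is one more tool, called after "Request:" as name(argument=value, ...), one argument or row to a line, values as JSON. drive_tool: Moves the arm, as the interface text tells. Its arguments: {"type":"object","properties":{"moves":{"type":"array","items":{"type":"number"}},"squeeze":{"type":"number"}},"required":["moves"]}

```bash
mkdir -p pics; python3 - <<'E'
from bench import telemetry, imaging
import cv2, numpy as np
s=telemetry.read_state(); print(s)
for n in ["scene","side"]:
    im=imaging.get_image(n); cv2.imwrite(f"pics/{n}0.png",im[:,:,::-1]); m=imaging.camera_model(n); print(n,m)
print(imaging.camera_model("wrist"))
E
```

```text
{'time': 0.0, 'joint_pos': array([ 1.20581186e+00,  2.17774728e-01,  1.61492627e+00,  3.09326751e-05,
        1.31128279e+00, -1.12188967e-01]), 'qd': array([-1.35983035e-03,  3.59964846e-04, -3.71601893e-04,  6.69893212e-04,
       -8.55812303e-05,  9.81495293e-04]), 'tau': array([ 4.38113811e-04, -3.96875775e+01, -3.03838849e+01, -5.22145160e-05,
        9.98103846e-03,  1.04580528e-05]), 'ee_pos': array([156.00233746, 604.41049153, 240.95957862]), 'orientation': array([-3.13921990e+00, -2.97386223e-04,  2.88878883e+00]), 'contact_force': array([-0.11479051, -0.59737543, -0.33694691]), 'wrist_torque': array([ 0.019918  ,  0.00525285, -0.00030395]), 'gripper_force': 0.0, 'finger_gap': 85.53747362419865}
scene {'intrinsics': array([[512.29542368,   0.        , 320.62838101],
       [  0.        , 512.29542368, 236.89043847],
       [  0.        ,   0.        ,   1.        ]]), 'R': array([[ 0.83467504, -0.55045594, -0.01777177],
       [-0.43461133, -0.63850969, -0.63515224],
       [ 0.33827588,  0.53786953, -0.77218249]]), 't': array([-473.36701617,  395.54687473, 1306.90204241])}

[... 210 characters left out ...]
08, -0.01141056],
       [ 0.00238847,  0.58808557, -0.80879519],
       [ 0.01611835, -0.80871506, -0.58797971]]), 't': array([ 636.92944468,  -14.38512511, 1435.88551984])}
{'intrinsics': array([[394.78887577,   0.        , 324.39118053],
       [  0.        , 394.78887577, 232.7825773 ],
       [  0.        ,   0.        ,   1.        ]]), 'T_tool_cam': array([[ 4.09451878e-04, -9.52438847e-01, -3.04729512e-01,
         7.75199246e+01],
       [ 9.99999806e-01,  2.47113126e-04,  5.71298975e-04,
        -3.75251522e-01],
       [-4.68824675e-04, -3.04729686e-01,  9.52438764e-01,
        -1.30462651e+02],
       [ 0.00000000e+00,  0.00000000e+00,  0.00000000e+00,
         1.00000000e+00]])}
```

View pics/scene0.png

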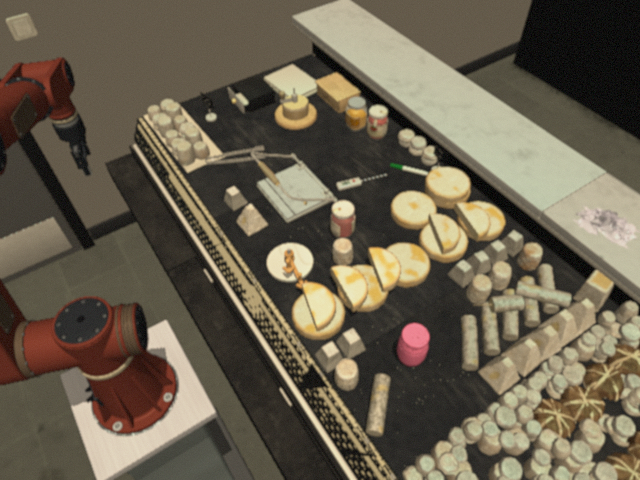

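View pics/side0.png

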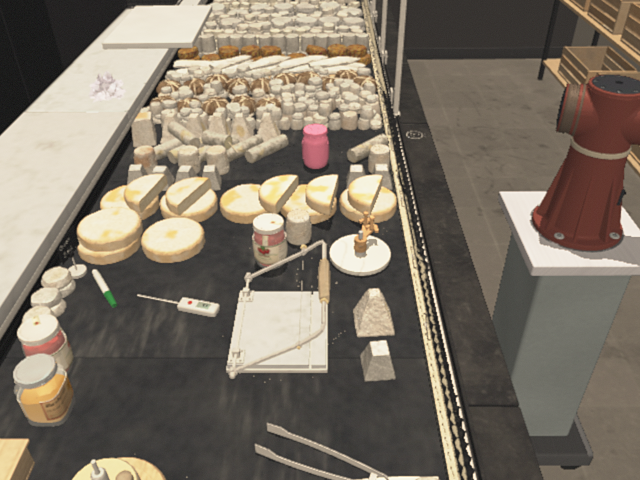

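The stand is at scene (290,262) / side (360,254). The pyramid is at scene (252,218) / side (374,312), the jar at (342,218) / (269,240), and the drum at (342,250) / (298,226). I'll triangulate these.

```bash
cat > h.py <<'E'
import numpy as np, cv2
from bench import telemetry, imaging
from scipy.spatial.transform import Rotation as Ro
def cam(n, s=None):
    m=imaging.camera_model(n); K=m["intrinsics"]
    if n!="wrist": return K,np.array(m["R"]),np.array(m["t"])
    T=m["T_tool_cam"]; Rt=Ro.from_euler("xyz",s["orientation"]).as_matrix()
    Rwc=Rt@T[:3,:3]; c=Rt@T[:3,3]+s["ee_pos"]
    return K,Rwc.T,-Rwc.T@c
def plane(c,uv,z):
    K,R,t=c; uv=np.atleast_2d(uv).astype(float)
    d=(np.c_[uv,np.ones(len(uv))]@np.linalg.inv(K).T)@R; o=-R.T@t
    return o+d*((z-o[2])/d[:,2])[:,None]
def proj(c,X):
    K,R,t=c; p=(np.atleast_2d(X)@R.T+t)@K.T; return p[:,:2]/p[:,2:]
E
python3 - <<'E'
from h import *
cs,cd=cam("scene"),cam("side")
for n,a,b,z in [("stand",(290,262),(360,254),16),("pyrtop",(250,204),(374,290),80),("pyrfoot",(253,232),(375,336),0),("jartop",(343,206),(269,222),112),("drumtop",(343,241),(298,213),72),("brick",(234,189),(378,344),54)]:
    print(n,plane(cs,a,z).round(0),plane(cd,b,z).round(0))
a=cv2.imread("pics/scene0.png")[180:300,200:380]; b=cv2.imread("pics/side0.png")[190:390,220:420]
a=cv2.resize(a,(600,400),interpolation=2);b=cv2.resize(b,(600,600),interpolation=2)
cv2.imwrite("pics/b.png",b)
E
```

```text
stand [[536. 120.  16.]] [[537. 133.  16.]]
pyrtop [[529. 342.  80.]] [[521. 327.  80.]]
pyrfoot [[506. 300.   0.]] [[518. 373.   0.]]
jartop [[747. 146. 112.]] [[738. 142. 112.]]
drumtop [[688.  61.  72.]] [[680.  48.  72.]]
brick [[526. 455.  54.]] [[521. 444.  54.]]
```

View pics/b.png

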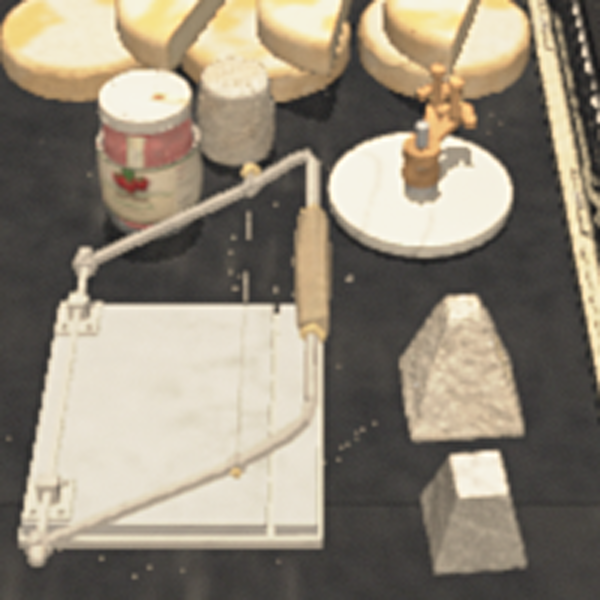

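The stand is at about (537,127), and both pointers point roughly toward -y. The pyramid is at about (524,335) and the jar at about (742,144). Next I'll move above with the fingers shut for a wrist view.

Request:
drive_tool(
  moves=[-47.3,-29.5,-4,-0.25,0,-47.3,-29.5,-4,-0.25,0,-47.3,-29.5,-4,-0.25,0,-47.3,-29.5,-4,-0.25,0,-47.3,-29.5,-4,-0.25,0,-47.3,-29.5,-4,-0.25,0,-47.3,-29.5,-4,-0.25,0,-47.3,-29.5,-4,-0.25,0,-47.3,-29.5,-4,-0.25,0,-47.3,-29.5,-4,-0.25,0,-47.3,-29.5,-4,-0.25,0,-47.3,-29.5,-4,-0.25,0,-47.3,-29.5,-4,-0.25,0,-47.3,-29.5,-4,-0.25,0,-47.3,-29.5,-4,-0.25,0,-47.3,-29.5,-4,-0.25,0],
)

```text
time: 2.1
ee_pos: [540.4, 201.4, 282.4]
orientation: [3.142, 0.0, 3.139]
contact_force: [-0.4, 0.2, -0.1]
finger_gap: 0.0
gripper_force: 0.0
```

```bash
python3 - <<'E'
from h import *
s=telemetry.read_state(); im=imaging.get_image("wrist"); cv2.imwrite("pics/w1.png",im[:,:,::-1])
np.save("w1.npy",np.r_[s["ee_pos"],s["orientation"]])
print(s["time"],s["ee_pos"],s["orientation"],s["joint_pos"],s["finger_gap"])
print(plane(cam("side"),[(323,243),(328,300)],155))
c=cam("wrist",s); print(proj(c,[[537,127,16],[524,333,80],[742,144,112],[684,55,72]]))
E
```

```text
2.1 [540.4232831  201.36818566 282.37008058] [3.14158238e+00 1.12137044e-04 3.13904755e+00] [ 2.35007847e-01  8.41112403e-02  1.68752574e+00 -1.67392861e-05
  1.36984427e+00 -1.33324004e+00] 0.024140207056354078
[[620.15396939 274.33086139 155.        ]
 [611.03435717 436.72583401 155.        ]]
[[251.36170933 183.34455683]
 [479.55052213 181.64173673]
 [264.2523001  417.94325968]
 [177.62627307 340.59211862]]
```

View pics/w1.png

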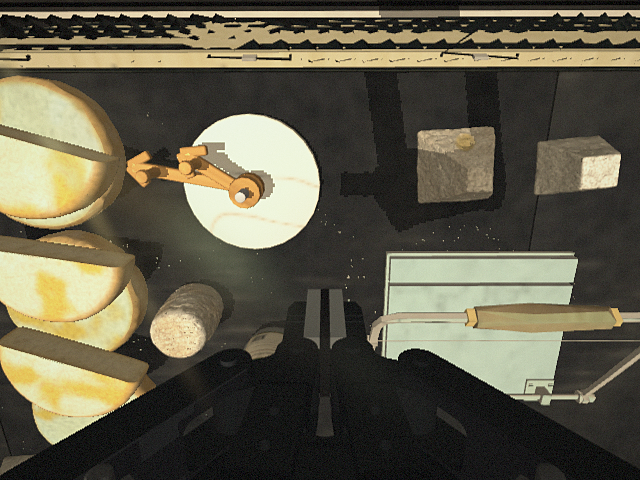

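The wrist view shows the spindle top at (241,197) and the long pointer's tip at (126,166). The pyramid is around (457,165), and the jar is hidden behind the gripper. I'll shift so the jar is visible too.

Request:
drive_tool(
  moves=[-11,-14,-2,0,0,-11,-14,-2,0,0,-11,-14,-2,0,0,-11,-14,-2,0,0,-11,-14,-2,0,0,-11,-14,-2,0,0],
)

```text
time: 2.9
ee_pos: [649.3, 62.1, 302.0]
orientation: [3.141, -0.001, 3.14]
contact_force: [-0.6, -0.1, 0.5]
finger_gap: 0.2
gripper_force: 0.0
```

```bash
python3 - <<'E'
from h import *
s=telemetry.read_state(); im=imaging.get_image("wrist"); cv2.imwrite("pics/w2.png",im[:,:,::-1])
np.save("w2.npy",np.r_[s["ee_pos"],s["orientation"]])
print(s["time"],s["ee_pos"],s["orientation"])
a=cv2.imread("pics/w1.png")[90:260,110:350]; a=cv2.resize(a,None,fx=3.3,fy=3.3,interpolation=2)
cv2.imwrite("pics/w1c.png",a)
E
```

```text
2.9 [649.26177124  62.14583704 301.99498373] [ 3.14122112e+00 -9.06915066e-04  3.14026717e+00]
```

View pics/w2.png

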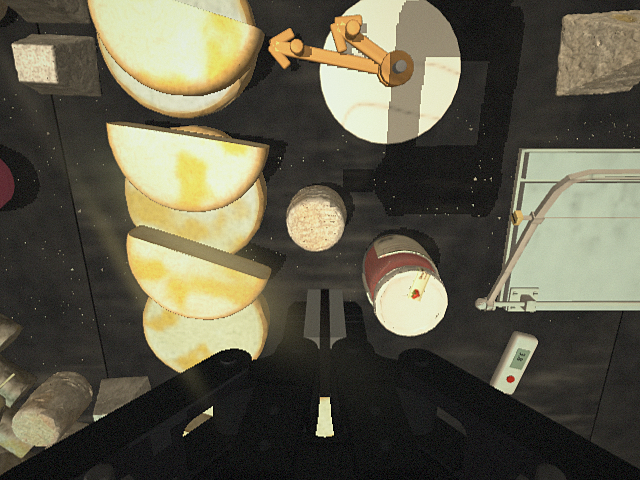

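View pics/w1c.png

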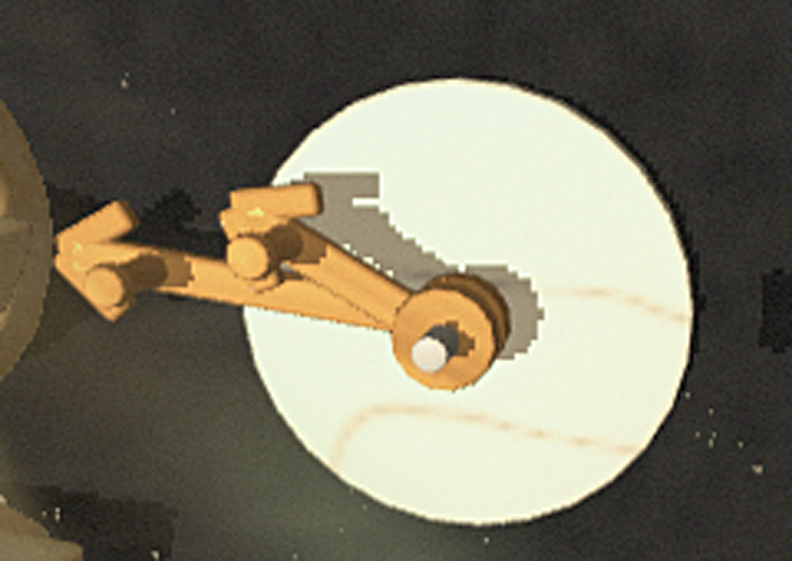

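The pointers are distinct: the long one is near 4.56 (peg top at w1 (142,177)) and the short one near 4.2 (peg top at (186,168)). The jar lid is at w2 (410,300). I'll measure these accurately now.

```bash
cat >> h.py <<'E'
def wcam(f):
    p=np.load(f); return cam("wrist",{"ee_pos":p[:3],"orientation":p[3:]})
def blob(im,m,seed,z,c):
    m=cv2.morphologyEx(m,cv2.MORPH_OPEN,np.ones((5,5),np.uint8))
    k=[q for q in cv2.findContours(m,cv2.RETR_EXTERNAL,cv2.CHAIN_APPROX_NONE)[0] if cv2.pointPolygonTest(q,seed,False)>=0][0]
    h=cv2.convexHull(k)[:,0,:]; P=plane(c,h,z)[:,:2].astype(np.float32)
    return h,P
E
python3 - <<'E'
from h import *
for n in ("w1","w2"):
    im=cv2.imread(f"pics/{n}.png"); c=wcam(f"{n}.npy"); hsv=cv2.cvtColor(im,cv2.COLOR_BGR2HSV); S,V=hsv[...,1],hsv[...,2]
    w=((V>205)&(S<60)).astype(np.uint8)
    h,P=blob(im,w,(260,230) if n=="w1" else (430,100),16,c); print(n,"foot",cv2.minEnclosingCircle(P),cv2.fitEllipse(P))
    sp=(240.6,197) if n=="w1" else (400,66); print(" spindle",plane(c,sp,74))
    if n=="w2":
        h,P=blob(im,w,(400,315),112,c); print(" lid",cv2.minEnclosingCircle(P),cv2.fitEllipse(P))
    else:
        g=((V>75)).astype(np.uint8)
        h,P=blob(im,g,(457,165),0,c); ep=cv2.approxPolyDP(h[:,None,:],5,True)[:,0]; Q=plane(c,ep,0)[:,:2]; print(" pyr",ep.tolist(),Q.round(1).tolist(),Q.mean(0),cv2.minAreaRect(P))
        print(" long tip",plane(c,(126.7,167.3),30)," Lpeg",plane(c,(142.4,177),66)," Speg",plane(c,(185.8,167.9),86))
print("side pyr apex",plane(cam("side"),(220+463/3,190+305/3),80),"scene apex",plane(cam("scene"),(250,204),80))
E
```

```text
w1 foot ((538.0206298828125, 126.7801284790039), 68.68154907226562) ((538.0261840820312, 126.86650848388672), (136.6180419921875, 136.9457244873047), 67.05039978027344)
 spindle [[538.2009439  127.69494196  74.        ]]
 pyr [[492, 127], [492, 193], [419, 202], [417, 133]] [[483.0, 370.7], [550.9, 379.4], [560.6, 302.4], [488.7, 295.3]] [520.81307055 336.96128327] ((521.3575439453125, 337.447021484375), (76.63322448730469, 79.59662628173828), 3.9697213172912598)
 long tip [[518.45889215  10.04025948  30.        ]]  Lpeg [[521.78370637  40.53185405  66.        ]]  Speg [[510.91513278  86.69138891  86.        ]]
w2 foot ((560.629150390625, 175.76165771484375), 38.678627014160156) ((546.2114868164062, 175.3128662109375), (35.61487579345703, 98.62187957763672), 79.83193969726562)
 spindle [[539.13993388 125.55669244  74.        ]]
 lid ((741.6129760742188, 140.0817108154297), 32.56619644165039) ((741.5317993164062, 140.2655029296875), (64.08482360839844, 64.5244369506836), 40.762115478515625)
side pyr apex [[520.73438871 332.06277759  80.        ]] scene apex [[528.64122617 341.73808001  80.        ]]
```

```bash
cat >> h.py <<'E'
C=np.array([538.1,127.0])
def rows(s,targets):
    """targets: (x,y,z,yaw) -> moves in cm/rad from state s"""
    R=Ro.from_euler("xyz",s["orientation"]).as_matrix(); y0=s["orientation"][2]; out=[]
    for x,y,z,w in targets:
        d=R.T@(np.array([x,y,z])-s["ee_pos"])/10; dw=(w-y0+np.pi)%(2*np.pi)-np.pi
        out.append([*d.round(2),round(-dw,2),0])
    return out
def arc(ths,r,z,sgn):
    # tool x along the pushing direction (sgn +1 ccw, -1 cw)
    return [(*(C+r*np.array([np.cos(t),np.sin(t)])),z,t+sgn*np.pi/2) for t in ths]
E
python3 - <<'E'
from h import *
s=telemetry.read_state()
print(rows(s,arc([4.89],95,150,-1)+arc([4.89],95,61,-1)))
c1,c2=wcam("w1.npy"),wcam("w2.npy")
for z in (40,70,100,130): print(z,plane(c1,(122,158),z).round(),plane(c2,(262,37),z).round())
E
```

```text
[[np.float64(9.43), np.float64(-2.89), np.float64(15.22), np.float64(-0.18), 0], [np.float64(9.42), np.float64(-2.89), np.float64(24.12), np.float64(-0.18), 0]]
40 [[508.  12.  40.]] [[512.   6.  40.]]
70 [[505.  27.  70.]] [[516.  10.  70.]]
100 [[501.  42. 100.]] [[521.  14. 100.]]
130 [[497.  58. 130.]] [[526.  19. 130.]]
```

Request:
drive_tool(
  moves=[9.4,-2.9,15,-0.18,0,9.4,-2.9,15,-0.18,0,9.4,-2.9,15,-0.18,0,9.4,-2.9,15,-0.18,0,9.4,-2.9,18,-0.18,0,9.4,-2.9,21,-0.18,0,9.4,-2.9,24.1,-0.18,0,9.4,-2.9,24.1,-0.18,0],
)

```text
time: 3.95
ee_pos: [556.8, 33.0, 61.4]
orientation: [3.141, -0.001, -2.963]
contact_force: [-1.4, 0.2, 0.1]
finger_gap: 0.1
gripper_force: 0.0
```

```bash
python3 - <<'E'
from h import *
s=telemetry.read_state(); print(s["time"],s["ee_pos"],s["orientation"][2],s["contact_force"])
im=imaging.get_image("wrist"); cv2.imwrite("pics/w3.png",im[:,:,::-1]); np.save("w3.npy",np.r_[s["ee_pos"],s["orientation"]])
th=4.89-np.arange(1,20)*0.1
for r in rows(s,arc(th,95,61,-1)): print(", ".join(f"{v:.2f}" for v in r[:4])+", 0,",end=" ")
E
```

```text
3.95 [556.78311881  32.95661917  61.39594558] -2.963428859941213 [-1.42960429  0.19457851  0.06682053]
1.13, 0.13, 0.04, 0.10, 0, 2.06, 0.28, 0.04, 0.20, 0, 2.98, 0.51, 0.04, 0.30, 0, 3.88, 0.84, 0.04, 0.40, 0, 4.73, 1.25, 0.04, 0.50, 0, 5.54, 1.75, 0.04, 0.60, 0, 6.30, 2.32, 0.05, 0.70, 0, 6.99, 2.97, 0.05, 0.80, 0, 7.62, 3.69, 0.05, 0.90, 0, 8.17, 4.46, 0.05, 1.00, 0, 8.64, 5.28, 0.05, 1.10, 0, 9.03, 6.15, 0.05, 1.20, 0, 9.33, 7.05, 0.05, 1.30, 0, 9.53, 7.98, 0.05, 1.40, 0, 9.65, 8.92, 0.05, 1.50, 0, 9.67, 9.87, 0.05, 1.60, 0, 9.59, 10.82, 0.05, 1.70, 0, 9.42, 11.75, 0.05, 1.80, 0, 9.16, 12.66, 0.05, 1.90, 0,
```

View pics/w3.png

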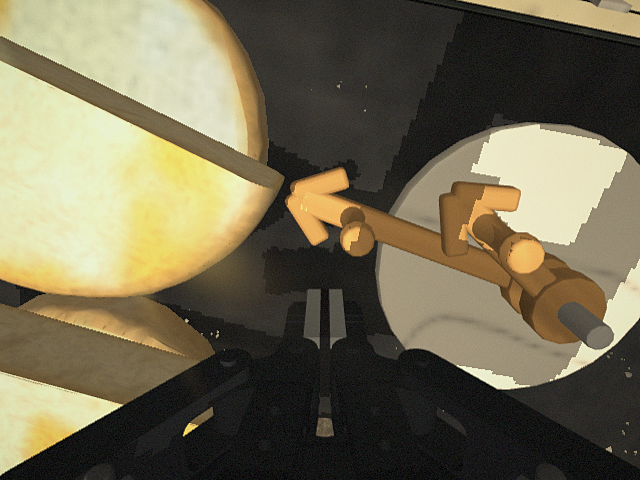

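The long peg (357,240) sits just ahead of the shut fingertips (325,290), slightly inward. I'll push round at radius 90 so the contact is centred.

```bash
python3 - <<'E'
from h import *
s=telemetry.read_state()
th=4.89-np.arange(1,20)*0.1
for r in rows(s,arc(th,90,61,-1)): print(", ".join(f"{v:.1f}" for v in r[:3])+f", {r[3]}, 0,",end=" ")
E
```

```text
1.2, 0.7, 0.2, 0.1, 0, 2.1, 0.8, 0.2, 0.2, 0, 3.0, 1.0, 0.2, 0.3, 0, 3.8, 1.3, 0.2, 0.4, 0, 4.6, 1.7, 0.2, 0.5, 0, 5.4, 2.2, 0.2, 0.6, 0, 6.1, 2.7, 0.2, 0.7, 0, 6.8, 3.4, 0.2, 0.8, 0, 7.3, 4.0, 0.2, 0.9, 0, 7.9, 4.8, 0.2, 1.0, 0, 8.3, 5.5, 0.2, 1.1, 0, 8.7, 6.4, 0.2, 1.2, 0, 9.0, 7.2, 0.2, 1.3, 0, 9.2, 8.1, 0.2, 1.4, 0, 9.3, 9.0, 0.2, 1.5, 0, 9.3, 9.9, 0.2, 1.6, 0, 9.2, 10.8, 0.2, 1.7, 0, 9.1, 11.7, 0.2, 1.8, 0, 8.8, 12.5, 0.2, 1.9, 0,
```

Request:
drive_tool(
  moves=[1.2,0.6,0.1,0.1,0,2.1,0.8,0.1,0.2,0,3.0,1.0,0.1,0.3,0,3.8,1.3,0.1,0.4,0,4.6,1.7,0.1,0.5,0,5.4,2.2,0.1,0.6,0,6.1,2.7,0.1,0.7,0,6.8,3.4,0.1,0.8,0,7.3,4.0,0.1,0.9,0,7.9,4.8,0.1,1.0,0,8.3,5.5,0.1,1.1,0,8.7,6.4,0.1,1.2,0,9.0,7.2,0.1,1.3,0,9.2,8.1,0.1,1.4,0,9.3,9.0,0.1,1.5,0,9.3,9.9,0.1,1.6,0,9.2,10.8,0.1,1.7,0],
)

```text
time: 6.12
ee_pos: [449.7, 123.1, 63.7]
orientation: [3.135, -0.0, 1.616]
contact_force: [-0.1, -1.3, 0.6]
finger_gap: 0.2
gripper_force: 0.4
```

```bash
python3 - <<'E'
from h import *
s=telemetry.read_state(); print(s["time"],s["ee_pos"],s["orientation"][2],s["contact_force"],s["joint_pos"][5])
im=imaging.get_image("wrist"); cv2.imwrite("pics/w4.png",im[:,:,::-1]); np.save("w4.npy",np.r_[s["ee_pos"],s["orientation"]])
d=s["ee_pos"][:2]-C; a=np.arctan2(d[1],d[0])%6.2832; print("finger",a,np.hypot(*d))
th=a-np.arange(1,16)*0.1
for t,r in zip(th,rows(s,arc(th,90,61,-1))): print(f"[{t:.2f}]"+", ".join(f"{v:.1f}" for v in r[:3])+f", {r[3]}, 0,",end=" ")
E
```

```text
6.125 [449.6710514  123.05275689  63.72614897] 1.616130773439569 [-0.06156089 -1.33949356  0.62078022] 0.07163077359871675
finger 3.18621518882904 88.51700220507217
[3.09]0.9, -0.1, 0.3, 0.1, 0, [2.99]1.8, 0.0, 0.3, 0.2, 0, [2.89]2.7, 0.2, 0.3, 0.3, 0, [2.79]3.5, 0.6, 0.3, 0.4, 0, [2.69]4.3, 0.9, 0.3, 0.5, 0, [2.59]5.1, 1.4, 0.3, 0.6, 0, [2.49]5.8, 2.0, 0.3, 0.7, 0, [2.39]6.5, 2.6, 0.3, 0.8, 0, [2.29]7.0, 3.3, 0.3, 0.9, 0, [2.19]7.6, 4.0, 0.3, 1.0, 0, [2.09]8.0, 4.8, 0.3, 1.1, 0, [1.99]8.4, 5.6, 0.3, 1.2, 0, [1.89]8.7, 6.5, 0.3, 1.3, 0, [1.79]8.9, 7.3, 0.3, 1.4, 0, [1.69]9.0, 8.2, 0.3, 1.5, 0,
```

View pics/w4.png

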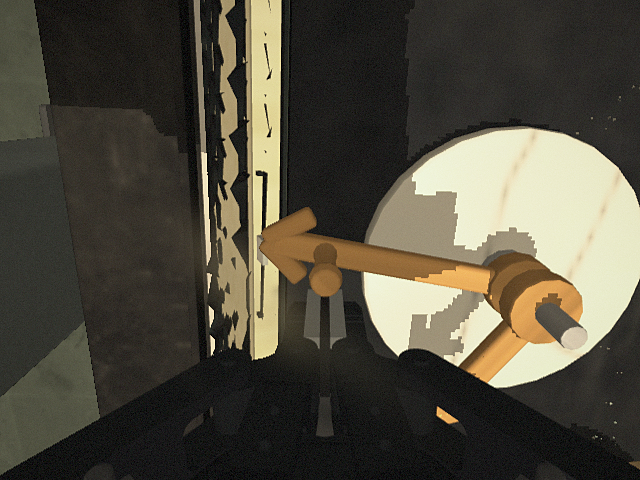

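The peg is centred on the fingertips at (325,278), and the tip is at (262,245). Next I'll derive the contact offset and plan the remainder.

```bash
python3 - <<'E'
from h import *
c=wcam("w4.npy")
for uv,z in (((324,278),66),((261,245),30),((573,338),74)):
    p=plane(c,uv,z)[0]; d=p[:2]-C; print(p.round(1),np.arctan2(d[1],d[0])%6.2832,np.hypot(*d))
E
```

```text
[449.  142.8  66. ] 2.9656960359019937 90.44862154785311
[421.5 141.3  30. ] 3.0197729711720416 117.4346346381274
[537.2 127.2  74. ] 2.875673908599102 0.9350390425420805
```

Request:
drive_tool(
  moves=[0.9,-0.1,0.1,0.1,0,1.8,0.0,0.1,0.2,0,2.7,0.2,0.1,0.3,0,3.5,0.6,0.1,0.4,0,4.3,0.9,0.1,0.5,0,5.1,1.4,0.1,0.6,0,5.8,2.0,0.1,0.7,0,6.5,2.6,0.1,0.8,0,7.0,3.3,0.1,0.9,0,7.6,4.0,0.1,1.0,0,7.8,4.4,0.1,1.05,0,8.0,4.8,0.1,1.1,0,8.2,5.2,0.1,1.15,0,8.4,5.6,0.1,1.2,0,8.4,5.6,0.1,1.2,0],
)

```text
time: 8.05
ee_pos: [500.7, 209.7, 61.8]
orientation: [3.141, -0.005, 0.421]
contact_force: [0.5, 0.0, 0.3]
finger_gap: 0.0
gripper_force: 0.0
```

```bash
python3 - <<'E'
from h import *
s=telemetry.read_state(); print(s["time"],s["ee_pos"],s["orientation"][2],s["contact_force"],s["joint_pos"][5])
im=imaging.get_image("wrist"); cv2.imwrite("pics/w5.png",im[:,:,::-1]); np.save("w5.npy",np.r_[s["ee_pos"],s["orientation"]])
d=s["ee_pos"][:2]-C; a=np.arctan2(d[1],d[0])%6.2832; print("finger",a,np.hypot(*d))
for t in (1.652,): print(proj(cam("wrist",s),[[*(C+90*np.array([np.cos(t),np.sin(t)])),66],[*(C+120*np.array([np.cos(t),np.sin(t)])),30]]))
E
```

```text
8.05 [500.72665175 209.67867953  61.75060324] 0.42075817642617364 [0.47948443 0.00264139 0.31161127] 1.4172380299182763
finger 1.995338171452517 90.73329713147808
[[339.8347019  253.65788966]
 [269.74842054 201.42066748]]
```

View pics/w5.png

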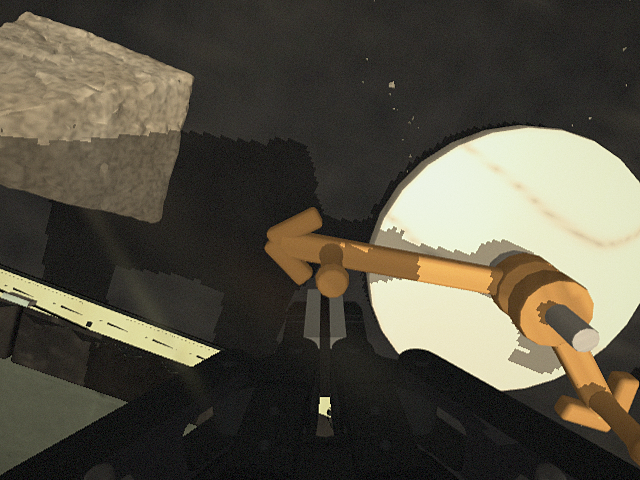

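The tip is at (266,245), the peg top at (332,279) and the spindle at (587,340). I'll compute how much turn remains.

```bash
python3 - <<'E'
from h import *
c=wcam("w5.npy")
for uv,z in (((332,279),66),((265.5,245),30),((587,340),74)):
    p=plane(c,uv,z)[0]; d=p[:2]-C; print(p.round(1),np.arctan2(d[1],d[0])%6.2832,np.hypot(*d))
s=telemetry.read_state(); d=s["ee_pos"][:2]-C; a=np.arctan2(d[1],d[0]); print(a,s["ee_pos"],s["orientation"][2])
th=a-np.array([.03,.06,.08,.1,.12,.14,.16,.18,.2])
for t,r in zip(th,rows(s,arc(th,90.5,61.7,-1))): print(f"[{t:.2f}]"+", ".join(f"{v:.2f}" for v in r[:3])+f", {r[3]}, 0,",end=" ")
E
```

```text
[521.1 215.2  66. ] 1.760858153039777 89.86156367247798
[509.5 241.1  30. ] 1.8160315195729637 117.60651370195785
[539.4 127.3  74. ] 0.19169225658694844 1.3295732920830763
2.0004538382353685 [500.28719727 209.52348562  61.37174571] 0.42075599766917504
[1.97]0.27, 0.03, -0.03, 0.02, 0, [1.94]0.54, 0.04, -0.03, 0.05, 0, [1.92]0.72, 0.05, -0.03, 0.07, 0, [1.90]0.90, 0.06, -0.03, 0.09, 0, [1.88]1.08, 0.08, -0.03, 0.11, 0, [1.86]1.26, 0.10, -0.03, 0.13, 0, [1.84]1.44, 0.13, -0.03, 0.15, 0, [1.82]1.62, 0.16, -0.03, 0.17, 0, [1.80]1.80, 0.19, -0.03, 0.19, 0,
```

Request:
drive_tool(
  moves=[0.3,0.0,0,0.03,0,0.5,0.0,0,0.05,0,0.7,0.1,0,0.07,0,0.9,0.1,0,0.09,0,1.1,0.1,0,0.11,0,1.2,0.1,0,0.13,0,1.2,0.1,0,0.13,0],
)

```text
time: 8.98
ee_pos: [509.8, 212.8, 59.2]
orientation: [3.142, -0.0, 0.289]
contact_force: [0.1, -0.6, 0.4]
finger_gap: -0.1
gripper_force: 0.2
```

```bash
cat >> h.py <<'E'
def orange(im):
    hsv=cv2.cvtColor(im,cv2.COLOR_BGR2HSV); m=((hsv[...,0]>8)&(hsv[...,0]<20)&(hsv[...,1]>140)&(hsv[...,2]>60)).astype(np.uint8)
    n,l,st,_=cv2.connectedComponentsWithStats(m); k=1+np.argmax(st[1:,4]); return np.argwhere(l==k)[:,::-1]
def aim(c,im,z,rmax,rmin,half=1.2,guess=None):
    """angle of orange pixels at radius rmin..rmax when seen on plane z: tip and mean"""
    P=plane(c,orange(im),z)[:,:2]-C; r=np.hypot(*P.T); a=np.arctan2(P[:,1],P[:,0])
    q=(r>rmin)&(r<rmax)&(np.abs((a-guess+np.pi)%(2*np.pi)-np.pi)<half); a,r=a[q],r[q]
    k=np.argsort(r)[-12:]; return a[k].mean(), r[k].mean()
E
python3 - <<'E'
from h import *
print("w5",aim(wcam("w5.npy"),cv2.imread("pics/w5.png"),30,135,60,.6,1.8))
print("w1",aim(wcam("w1.npy"),cv2.imread("pics/w1.png"),30,135,60,.6,-1.74))
s=telemetry.read_state(); im=imaging.get_image("wrist")[:,:,::-1].copy(); cv2.imwrite("pics/w6.png",im); np.save("w6.npy",np.r_[s["ee_pos"],s["orientation"]])
d=s["ee_pos"][:2]-C; print(s["time"],s["ee_pos"],np.arctan2(d[1],d[0]),s["contact_force"])
print("w6",aim(cam("wrist",s),im,30,135,60,.6,1.7))
E
```

```text
w5 (np.float64(1.794982929345098), np.float64(117.83214019728035))
w1 (np.float64(-1.7611229591269826), np.float64(118.19082308652132))
8.975 [509.79469492 212.78712158  59.23170212] 1.8894971601594677 [ 0.12764835 -0.62184403  0.36676867]
w6 (np.float64(1.7007334839733328), np.float64(117.84090374900664))
```

Request:
drive_tool(
  moves=[0.2,0.0,0,0.02,0,0.4,0.0,0,0.04,0,0.4,0.0,0,0.04,0,-1.5,-0.2,0,0,0,-1.5,-0.2,0,0,0,-1.5,-0.2,-6,0,0,-1.5,-0.2,-12,0,0,-1.5,-0.2,-18,0,0,-1.5,-0.2,-22,0,0,-1.5,-0.2,-22,0,0,-1.5,-0.2,-22,0,0],
)

```text
time: 10.4
ee_pos: [494.7, 210.4, 278.7]
orientation: [3.142, 0.0, 0.288]
contact_force: [-0.2, 0.1, -1.1]
finger_gap: -0.1
gripper_force: 0.0
```

```bash
python3 - <<'E'
from h import *
s=telemetry.read_state(); im=imaging.get_image("wrist")[:,:,::-1].copy(); cv2.imwrite("pics/w7.png",im); np.save("w7.npy",np.r_[s["ee_pos"],s["orientation"]])
print(s["time"],s["ee_pos"],s["orientation"][2],s["joint_pos"][[0,5]])
c=cam("wrist",s); print("w7",aim(c,im,30,135,60,.6,1.65))
print(proj(c,[[*C,16],[*C,74],[521,336.5,0],[521,336.5,80],[507.6,80,70]]).round().tolist())
hsv=cv2.cvtColor(im,cv2.COLOR_BGR2HSV); w=((hsv[...,2]>200)&(hsv[...,1]<60)).astype(np.uint8)
u=proj(c,[[*(C+[0,40]),16]])[0]
try:
    h,P=blob(im,w,(float(u[0]),float(u[1])),16,c); print("foot",cv2.fitEllipse(P),P.min(0),P.max(0))
except Exception as e: print(e)
E
```

```text
10.4 [494.69391428 210.42704362 278.72195024] 0.2884561333527875 [0.27160522 1.55394721]
w7 (np.float64(1.64790749173602), np.float64(117.52354365133944))
[[417.0, 170.0], [432.0, 181.0], [211.0, 124.0], [183.0, 129.0], [467.0, 227.0]]
list index out of range
```

The long pointer is at 1.648 against a target of 1.652. Now the short one: I'll descend on its clockwise side.

```bash
python3 - <<'E'
from h import *
s=telemetry.read_state()
x,y=C+50*np.array([np.cos(3.4),np.sin(3.4)])
print(rows(s,[(x,y,130,-.6),(x,y,77,-.6)]))
im=cv2.imread("pics/w7.png"); c=wcam("w7.npy")
print("short tip",aim(c,im,50,80,20,.8,4.15))
E
```

```text
[[np.float64(-3.1), np.float64(9.09), np.float64(14.77), np.float64(0.89), 0], [np.float64(-3.09), np.float64(9.09), np.float64(20.07), np.float64(0.89), 0]]
short tip (np.float64(-2.0916130135338777), np.float64(71.22045281765962))
```

Request:
drive_tool(
  moves=[-3.1,9.1,2,0.18,0,-3.1,9.1,6,0.36,0,-3.1,9.1,10,0.54,0,-3.1,9.1,12,0.72,0,-3.1,9.1,14.8,0.89,0,-3.1,9.1,17.5,0.89,0,-3.1,9.1,20,0.89,0,-3.1,9.1,20,0.89,0],
)

```text
time: 11.45
ee_pos: [486.9, 114.0, 75.2]
orientation: [3.136, 0.007, -0.602]
contact_force: [0.3, -0.3, -0.1]
finger_gap: 0.1
gripper_force: 0.0
```

```bash
python3 - <<'E'
from h import *
s=telemetry.read_state()
print(s["time"],s["ee_pos"],s["orientation"][2],s["contact_force"])
th=3.4+np.arange(1,17)*0.13
T=[(x,y,z,max(w-2*np.pi,-.6)) for x,y,z,w in arc(th,50,77,1)]
for t,r in zip(th,rows(s,T)): print(f"[{t:.2f}]"+", ".join(f"{v:.1f}" for v in r[:3])+f", {r[3]}, 0,",end=" ")
E
```

```text
11.45 [486.85960352 113.99609348  75.16742292] -0.6015015076529973 [ 0.28334921 -0.26215913 -0.10952992]
[3.53]0.7, 0.2, -0.2, -0.0, 0, [3.66]1.3, 0.5, -0.2, -0.0, 0, [3.79]1.9, 0.8, -0.2, -0.0, 0, [3.92]2.5, 0.9, -0.2, -0.0, 0, [4.05]3.2, 1.0, -0.2, -0.0, 0, [4.18]3.8, 1.0, -0.2, -0.07, 0, [4.31]4.5, 0.9, -0.2, -0.2, 0, [4.44]5.1, 0.8, -0.2, -0.33, 0, [4.57]5.7, 0.5, -0.2, -0.46, 0, [4.70]6.3, 0.2, -0.2, -0.59, 0, [4.83]6.8, -0.2, -0.2, -0.72, 0, [4.96]7.2, -0.7, -0.2, -0.85, 0, [5.09]7.6, -1.2, -0.2, -0.98, 0, [5.22]8.0, -1.7, -0.2, -1.11, 0, [5.35]8.2, -2.3, -0.3, -1.24, 0, [5.48]8.4, -3.0, -0.3, -1.37, 0,
```

Request:
drive_tool(
  moves=[0.7,0.2,0,0,0,1.3,0.5,0,0,0,1.9,0.7,0,0,0,2.5,0.9,0,0,0,3.2,1.0,0,0,0,3.8,1.0,0,-0.07,0,4.5,0.9,0,-0.2,0,5.1,0.8,0,-0.33,0,5.7,0.5,0,-0.46,0,6.3,0.2,0,-0.59,0,6.8,-0.2,0,-0.72,0,7.2,-0.7,0,-0.85,0,7.6,-1.2,0,-0.98,0,8.0,-1.7,0,-1.11,0,8.2,-2.3,0,-1.24,0,8.4,-3.0,0,-1.37,0,8.4,-3.0,0,-1.37,0],
)

```text
time: 13.58
ee_pos: [577.0, 91.2, 78.9]
orientation: [-3.142, 0.001, 0.768]
contact_force: [-0.9, -0.5, 0.5]
finger_gap: 0.0
gripper_force: 0.3
```

```bash
python3 - <<'E'
from h import *
s=telemetry.read_state(); im=imaging.get_image("wrist")[:,:,::-1].copy(); cv2.imwrite("pics/w8.png",im); np.save("w8.npy",np.r_[s["ee_pos"],s["orientation"]])
d=s["ee_pos"][:2]-C; a=np.arctan2(d[1],d[0]); print(s["time"],s["ee_pos"],s["orientation"][2],"finger",a%6.2832,np.hypot(*d),s["contact_force"])
c=cam("wrist",s)
for g in (-.3,-.6,-1): print("short",aim(c,im,50,85,35,.5,g))
th=a+np.arange(1,10)*0.06
for t,r in zip(th,rows(s,arc(th,50,76.5,1))): print(f"[{t:.2f}]"+", ".join(f"{v:.2f}" for v in r[:3])+f", {r[3]}, 0,",end=" ")
E
```

```text
13.575 [577.04829647  91.1848156   78.86234467] 0.7678221489510393 finger 5.539684315172541 52.912165253359696 [-0.89615189 -0.532974    0.46314872]
short (np.float64(nan), np.float64(nan))
short (np.float64(nan), np.float64(nan))
short (np.float64(nan), np.float64(nan))
[-0.68]0.28, -0.32, 0.24, -0.12, 0, [-0.62]0.58, -0.36, 0.24, -0.18, 0, [-0.56]0.87, -0.42, 0.24, -0.24, 0, [-0.50]1.16, -0.50, 0.23, -0.3, 0, [-0.44]1.44, -0.60, 0.23, -0.36, 0, [-0.38]1.72, -0.72, 0.23, -0.42, 0, [-0.32]1.99, -0.85, 0.23, -0.48, 0, [-0.26]2.25, -0.99, 0.23, -0.54, 0, [-0.20]2.51, -1.15, 0.23, -0.6, 0, h.py:41: RuntimeWarning: Mean of empty slice.
  k=np.argsort(r)[-12:]; return a[k].mean(), r[k].mean()
  ret = ret.dtype.type(ret / rcount)
```

```bash
python3 - <<'E'
from h import *
im=cv2.imread("pics/w8.png"); c=wcam("w8.npy"); hsv=cv2.cvtColor(im,cv2.COLOR_BGR2HSV)
m=((hsv[...,0]>8)&(hsv[...,0]<20)&(hsv[...,1]>140)&(hsv[...,2]>60)).astype(np.uint8)
n,l,st,ce=cv2.connectedComponentsWithStats(m)
for k in range(1,n):
    if st[k,4]>60:
        P=plane(c,np.argwhere(l==k)[:,::-1],50)[:,:2]-C; r=np.hypot(*P.T); a=np.arctan2(P[:,1],P[:,0])
        print(st[k],ce[k].round(),"r",r.min().round(),r.max().round(),"ang at far",a[np.argsort(r)[-12:]].mean().round(3))
print(proj(c,[[*C,74]]),[proj(c,[[*(C+70*np.array([np.cos(t),np.sin(t)])),50]]).round().tolist() for t in (-.5,-.3,0.065)])
E
```

```text
[   0  113  181  154 6351] [ 57. 168.] r 18.0 106.0 ang at far 1.511
[ 258  217   95   86 4410] [310. 258.] r 28.0 70.0 ang at far -0.393
[171 275  33  43 599] [182. 295.] r 3.0 16.0 ang at far 2.909
[203 302  32  28 368] [217. 319.] r 5.0 17.0 ang at far -2.326
[510 376  19  13  63] [520. 382.] r 149.0 158.0 ang at far -1.099
[[187.00139568 325.47631565]] [[[355.0, 253.0]], [[343.0, 225.0]], [[304.0, 178.0]]]
```

Request:
drive_tool(
  moves=[0.3,-0.1,0.1,-0.06,0,0.6,-0.2,0.1,-0.12,0,0.9,-0.3,0.1,-0.18,0,1.2,-0.4,0.1,-0.24,0,1.4,-0.5,0.1,-0.3,0,1.7,-0.6,0.1,-0.36,0,2.0,-0.8,0.1,-0.42,0,2.0,-0.8,0.1,-0.42,0,2.0,-0.8,0.1,-0.42,0],
)

```text
time: 14.75
ee_pos: [586.3, 110.9, 78.5]
orientation: [3.141, -0.0, 1.187]
contact_force: [-0.0, -1.2, 0.4]
finger_gap: 0.1
gripper_force: 0.3
```

```bash
cat >> h.py <<'E'
def comps(im,c,z):
    hsv=cv2.cvtColor(im,cv2.COLOR_BGR2HSV)
    m=((hsv[...,0]>8)&(hsv[...,0]<20)&(hsv[...,1]>140)&(hsv[...,2]>60)).astype(np.uint8)
    n,l,st,ce=cv2.connectedComponentsWithStats(m)
    for k in range(1,n):
        if st[k,4]>150:
            P=plane(c,np.argwhere(l==k)[:,::-1],z)[:,:2]-C; r=np.hypot(*P.T); a=np.arctan2(P[:,1],P[:,0])
            print(z,st[k],"r",r.min().round(),r.max().round(),"far",a[np.argsort(r)[-12:]].mean().round(3))
E
python3 - <<'E'
from h import *
s=telemetry.read_state(); im=imaging.get_image("wrist")[:,:,::-1].copy(); cv2.imwrite("pics/w9.png",im); np.save("w9.npy",np.r_[s["ee_pos"],s["orientation"]])
d=s["ee_pos"][:2]-C; a=np.arctan2(d[1],d[0]); print(s["time"],s["ee_pos"],s["orientation"][2],"finger",a,np.hypot(*d),s["contact_force"])
c=cam("wrist",s); comps(im,c,50); comps(im,c,30)
E
```

```text
14.75 [586.33847406 110.93065203  78.54604671] 1.1869362977056093 finger -0.32156129420593366 50.84460958517597 [-0.02297373 -1.15275441  0.42014299]
50 [  51   39  133  183 7248] r 38.0 111.0 far 1.548
50 [ 259  217   98   86 4495] r 27.0 70.0 far 0.024
50 [176 277  29  42 512] r 3.0 16.0 far -2.936
50 [207 305  33  26 366] r 6.0 17.0 far -1.937
30 [  51   39  133  183 7248] r 36.0 119.0 far 1.655
30 [ 259  217   98   86 4495] r 21.0 69.0 far -0.126
30 [176 277  29  42 512] r 11.0 30.0 far -2.749
30 [207 305  33  26 366] r 15.0 30.0 far -2.206
```

Request:
drive_tool(
  moves=[0.1,0,0,-0.02,0,0.2,0,0,-0.04,0,0.2,0,0,-0.04,0,-1.5,0,0,0,0,-1.5,0,0,0,0,-1.5,0,-6,0,0,-1.5,0,-12,0,0,-1.5,0,-18,0,0,-1.5,0,-23,0,0,-1.5,0,-23,0,0,-1.5,0,-23,0,0],
)

```text
time: 16.18
ee_pos: [579.9, 97.3, 307.7]
orientation: [-3.141, 0.0, 1.189]
contact_force: [0.3, 0.1, -1.0]
finger_gap: 0.1
gripper_force: 0.0
```

```bash
python3 - <<'E'
from h import *
s=telemetry.read_state(); im=imaging.get_image("wrist")[:,:,::-1].copy(); cv2.imwrite("pics/w10.png",im); np.save("w10.npy",np.r_[s["ee_pos"],s["orientation"]])
print(s["time"],s["ee_pos"],s["orientation"][2])
c=cam("wrist",s); comps(im,c,50); comps(im,c,30)
print(proj(c,[[*C,74],[521,336.5,0],[741.5,140.2,112]]).round())
E
```

```text
16.175 [579.92927399  97.33337412 307.73784468] 1.188511692705402
50 [ 211   61  128  131 3164] r 4.0 115.0 far 1.612
30 [ 211   61  128  131 3164] r 0.0 118.0 far 1.646
[[270. 181.]
 [175. -27.]
 [498.  76.]]
```

View pics/w10.png

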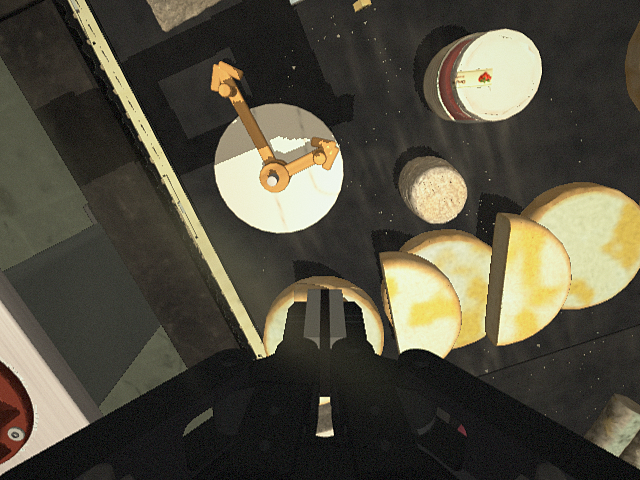

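The long pointer (tip near (222,63)) aims at the pyramid, and the short one (tip near (340,152)) aims at the jar (lid (497,76)). A final numeric check of the short pointer and the jar follows.

```bash
python3 - <<'E'
from h import *
im=cv2.imread("pics/w10.png"); c=wcam("w10.npy")
print("short",aim(c,im,50,90,30,.6,0.06),"long",aim(c,im,30,135,70,.4,1.65))
hsv=cv2.cvtColor(im,cv2.COLOR_BGR2HSV); w=((hsv[...,2]>200)&(hsv[...,1]<60)).astype(np.uint8)
h,P=blob(im,w,(515,90),112,c); l=cv2.fitEllipse(P); print("lid",l)
h,P=blob(im,w,(290,205),16,c); print("foot",cv2.minEnclosingCircle(P))
d=np.array(l[0])-C; print("jar dir",np.arctan2(d[1],d[0]), plane(c,(272,180),74))
# moved check in fixed cameras
for n in ("scene","side"):
    a=cv2.imread(f"pics/{n}0.png").astype(int); b=imaging.get_image(n)[:,:,::-1].astype(int); D=np.abs(a-b).sum(2)
    for nm,X in (("pyr",[521,336,40]),("jar",[741,140,56]),("drum",[684,53,36]),("brick",[523,450,27])):
        u,v=proj(cam(n),[X])[0].astype(int); print(n,nm,np.median(D[v-8:v+8,u-8:u+8]))
E
```

```text
short (np.float64(0.07015821711757887), np.float64(68.10122553400645)) long (np.float64(1.6456294517362335), np.float64(117.57126219566673))
lid ((741.8348388671875, 140.5771942138672), (64.22508239746094, 64.94854736328125), 144.31179809570312)
foot ((539.2442016601562, 126.54119873046875), 68.67530822753906)
jar dir 0.0665431032908269 [[539.90223627 127.23246046  74.        ]]
scene pyr 22.0
scene jar 18.0
scene drum 22.0
scene brick 19.5
side pyr 2.0
side jar 2.0
side drum 3.0
side brick 2.0
```

```bash
python3 -c "
from bench import env
print(env.sign_off())"
```

```text
the job is handed in; nothing more can be done
None
```

The job is handed in: in the last wrist view the long pointer aims at the pyramid (1.646 rad, target 1.652) and the short pointer at the jar (0.070, target 0.067), and the cheeses and jar show no movement in the side camera.

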